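# Slide the locked wheel carriage home to its stop

## Task

The carriage that carries the cheese wheel is locked on its slide by a spring button. With closed fingertips press the button fully down, hold it down while you push the carriage along the slide until it rests against the end stop, and only there let the button spring back up and move clear. Do not touch or lift the cheese wheel, which must ride along in its place, and leave the other things on the bench where they are.

Things in the scene. Friction and masses are not known exactly. Their poses are not given: they have to be found in the camera images.
- rail: Fixed slide lying on the bench: steel plate 120 (x) x 450 (y) x 8 with two bars. Its +y axis is the direction in which the carriage must be pushed; z up. Origin on the bench surface; the button centre starts at (0, -102, 68) mm in this frame. The plate runs from y = -180 to +270 mm. It stands at varying places and yaw.
- button_top (a point): Centre of the button's top face, moves with carriage and button. The button is a plain steel plate 46 (x) x 40 (y) mm, top 68 mm above the bench when up, 60 mm when fully down; axes as rail. An upright aluminium push plate on the carriage, 70 wide (x), 12 thick, top 86 mm above the bench, stands at its +y side: the face to push is 22 mm in +y from this point. The -y side and both x sides are open. Fingertips standing on the button push this plate when they move in +y.
- button (a joint): Button travel in m: 0 = up (carriage locked), 0.008 = fully down. Sprung: about 4 N to start it, 8 N fully down. Its lock pin is clear of the teeth from about 0.003 on: keep it deeper than 0.0035 all the way. If let up on the way the pin catches in the next tooth; at the stop it springs up behind a keeper and locks the carriage there (it cannot come up if the carriage is 3 mm or more short of the stop).
- carriage (a joint): Carriage travel in m along the rail's +y from its start at 0; slides with about 2 N when unlocked (some 8 Ns/m drag), locked it does not move beyond 1 to 2 mm of play. Reaches the stop at 0.09 to 0.15, differing from run to run.
- carriage_nose (a point): Middle of the upper edge of the carriage's leading (+y) end face, 44 mm above the bench, 152 mm in +y from the button centre; axes as rail. The carriage deck is a wooden board 110 (x) x 185 (y) x 12.
- stop: Fixed aluminium end-stop block clamped across the slide, 110 (x) x 28 (y) x 50 high with a small black clamp knob on top (to 74 high). Axes as rail. Origin at bench height under the face that the carriage meets: the carriage is home when carriage_nose has y = 0 in this frame.
- wheel: Loose cheese wheel with an orange-brown rind, 100 dia x 40 high, about 0.33 kg, lying flat on the carriage deck 60 mm behind the nose (92 mm in +y from the button centre), its top 84 mm above the bench. Origin at centre of its underside.
- small_cheese: loose small pale cheese, 62 dia x 34, origin at centre of its underside
- jar: loose amber jar with a steel lid, 60 dia x 85 high, origin at centre of its underside
- brush: loose hand brush lying flat, about 200 long, origin underside, handle to its -x
- spatula: loose spatula lying flat, about 280 long, origin underside, handle to its -x
- bottle: loose white bottle, 60 dia x 170 high, origin at centre of its underside
- bowl: loose steel bowl, 130 dia x 50 high, origin at centre of its underside
- cup: loose white cup, 70 dia x 80 high, origin at centre of its underside
Things that resemble listed ones, but are neither listed nor needed, are in the scene too. Of the things like the wheel, leave any that is pink or yellow; of the rest the larger one is meant.

How it is judged:
On the way, in this order (a step that is already met when the one before it is completed fails the run):
1. the button is pressed down with the carriage still at its start (value of joint button above 0.004 m and value of joint carriage below 0.01 m), for 0.05 s.
2. the carriage rests against the stop with the button still held down (value of joint button above 0.0035 m and y of carriage_nose in the frame of stop above -0.004 m), for 0.1 s.
At the end, for the whole second after the job is handed in: The carriage's nose is within 4 mm of the stop's face, the button is up again (under 1.2 mm down), the carriage is at rest, and the cheese wheel lies flat on the deck within 20 mm of its place (y of carriage_nose in the frame of stop above -0.004 m and value of joint button below 0.0012 m and velocity of joint carriage between -0.005 and 0.005 m/s and linear speed of wheel below 0.01 m/s and y of wheel in the frame of carriage_nose between -0.085 and -0.045 m and x of wheel in the frame of carriage_nose between -0.02 and 0.02 m and angle between wheel's own z axis and vertical below 0.1 rad and height (world z) of wheel between 0.038 and 0.052 m); the robot touches nothing.
It fails at once if the button comes up, or the carriage is forced along, between the start and the stop (value of joint button below 0.0035 m and not (value of joint carriage below 0.01 m) and not (y of carriage_nose in the frame of stop above -0.006 m)).
It fails at once if the robot touches the cheese wheel (contact force between any of the fingers, the arm and wheel above 1 N).
It fails at once if the cheese wheel is lifted or knocked off the carriage (height (world z) of wheel above 0.06 m or height (world z) of wheel below 0.034 m).
It fails at once if a bystander is moved more than 30 mm (distance of any of small_cheese, jar, brush, spatula, bottle, bowl, cup from where it was at the start of the episode above 0.03 m).
It also fails if it takes over 38 s, if anything falls off the work surface, if the arm or the gripper's body presses on something with over 40 N, if the wrist force passes 120 N, or if a joint passes its speed limit or range.

## Robot

A 6-joint arm with a two-finger parallel gripper is mounted at the origin on the work surface. World frame = base frame: x ahead of the robot, y to its left, z up, the work surface at z = 0. Lengths are in m, angles in rad, forces in N, time in s.
With the tool pointing down it reaches from about 0.25 to 0.775 m from the base axis. Payload 8.9 kg.
Tool frame: the origin (TCP) lies midway between the tips of the shut fingers; the grasp point (between the pads) lies 19 mm behind it (hold_point_z is the distance from the TCP to the grasp point, in m); z points along the fingers, x is the direction in which the jaws open and shut, and the axes are right-handed (so a half turn about z gives the same grasp; the last joint's range is limited). The gripper opens to 85 mm and grips with 20 to 120 N. Pads are 22 mm wide; open, the fingers measure 114 mm over their backs; the gripper's body (76 mm by 85 mm) begins 54 mm behind the grasp point. The pads swing forward as they close: fully open they stand 13 mm farther back than shut.
Start: joints at [-1.391, 0.291, -0.153, 1.127, 0, 1.431], TCP at [0.165, -0.499, 0.231] pointing down, gripper open.
Joint ranges: [-2.52, 2.52], [-0.91, 1.74], [-1.3, 1.37], [-1.96, 2.02], [-1.52, 1.47], [-3.14, 3.14]. Speed limits (rad/s): [2.22, 2.22, 2.79, 3.14, 3.14, 3.14].

## Interface

Orientations are given as a rotation vector (axis times angle).
In Python, from plant import * gives the robot as it stands.
- The arm moves only by the tool carry_out, never from a script. Its argument "series" is a list of rows, each an object of numbers: "claw": the finger opening in mm, from 0 to 85.4; "tx", "ty", "tz": the shift along the tool's x, y, z as a fraction of full scale; "rx", "ry", "rz": the turn, a rotation vector about the tool's x, y, z as a fraction of full scale. A call has 1 to 5 rows; each row is the pose to reach, as a shift and turn from the pose commanded when the call began, along the tool's axes at that moment; what a row does not reach only later rows make up. Full scale, the value 1, is 0.2 m for a shift and pi/4 rad for a turn. A row lasts 1/10 s, in which the tool goes at most 50 mm and 8.59 degrees, less where a joint would pass 70% of its speed; a pose out of reach is approached as far as the arm can. A call with a number of a shift or a turn outside -1 to 1 is refused whole. A call with a gripper value outside its range is refused whole. The fingers move at their own pace and stop on an object; "force" is the grip in N (left out, the last holds). Time passes only in rows, so rows that repeat a pose let the fingers close. It gives the time, the measured TCP pose, the force and the opening at its end, in the units of the state.
- get_state(): the state, without advancing time (a new reading comes with each control period).
- grab_frame(name): name is "scene" or "top" or "wrist"; returns a dict with "frame" (384x512x3 uint8, red, green, blue), "camera_matrix" (3x3 intrinsics, pixels), "extrinsics" (4x4, takes a point from world to camera coordinates); the wrist camera has in their place "hand_eye" (4x4, takes a point from camera to tool coordinates, whose origin is the TCP and whose axes are the tool frame's). Camera axes: x right, y down, z forward; pixel columns grow to the right and rows downward; lengths in m; the calibration is good to about 2 mm. A picture is of the moment at which its call begins: read the wrist's pose just before it. There is no depth.
- hand_in(): hands the job in, once; it reports no verdict.
Trained networks look in the newest picture that a camera, given by its name, has taken for a name from the list of things; names that differ only in an ending like _2 or _b are one class to them, and where a whole thing is asked for, a point or a joint stands for the part that bears it (a point fixed in the world has none). Each returns a list of dicts, best first, with "conf" (0 to 1); they miss things now and then, are a little off and sometimes report something else, mostly with a low value. They report only what shows in the picture. A call takes as long as a camera call. They do not tell look-alikes from the thing itself.
- masks_of(thing, camera): "region" (384x512 bool, what is visible of it) and "at" ([column, row] in pixels, amid what is visible of it).
- spot_point(thing, camera): "at" ([column, row] in pixels: a listed point, or the origin of a listed thing).
The state is a dict: "clock": time; "qpos": joint angles; "qvel": joint speeds; "effort": joint torques, N m; "tcp_pos": TCP position; "orientation": TCP orientation; "ft_force": force on the tool from outside, world axes, zero at the start; "moment": the same for the moment, N m; "gripper_width": finger opening in m.
Only numpy, scipy, OpenCV 4.12 (cv2) and the standard library are available. Lean on these libraries where they do the work, as an engineer would, in place of code of your own. Each camera call takes 0.05 s, during which the arm holds its last target. There are 200 camera calls.

## Working session

There is one attempt and no reset: what is moved stays moved. The work goes in short steps, Python scripts to look and compute and a tool call to move; the robot and the scene stay as the last step left them, time stands still between calls to the robot, and variables do not carry over. Pictures are saved under pics/ and viewed, and the job is handed in when it is done.

Besides the shell and the picture viewer there is one more tool, called after ">>>" as name(argument=value, ...) on one line, values as JSON. carry_out: Moves the arm, as the interface text tells. Its arguments: {"type":"object","properties":{"series":{"type":"array","items":{"type":"object","properties":{"claw":{"type":"number"},"tx":{"type":"number","minimum":-1,"maximum":1},"ty":{"type":"number","minimum":-1,"maximum":1},"tz":{"type":"number","minimum":-1,"maximum":1},"rx":{"type":"number","minimum":-1,"maximum":1},"ry":{"type":"number","minimum":-1,"maximum":1},"rz":{"type":"number","minimum":-1,"maximum":1}}}},"force":{"type":"number"}},"required":["series"]}

```bash
mkdir -p pics; ls; cat > h.py <<'E'
from plant import *
import numpy as np, cv2
def save(n,f,scale=1.5):
    im=cv2.cvtColor(f,cv2.COLOR_RGB2BGR)
    cv2.imwrite('pics/'+n,cv2.resize(im,None,fx=scale,fy=scale))
def unproj(c,uv,z):
    K=c['camera_matrix'];E=c['extrinsics']
    d=np.linalg.inv(K)@[uv[0],uv[1],1.]
    R=E[:3,:3];o=-R.T@E[:3,3];d=R.T@d
    return o+d*(z-o[2])/d[2]
def proj(c,p):
    K=c['camera_matrix'];E=c['extrinsics']
    q=K@(E[:3,:3]@np.asarray(p,float)+E[:3,3]);return q[:2]/q[2]
E
python3 - <<'E'
from h import *
import pickle
D={}
for n in('top','scene'):
    c=grab_frame(n);save(n+'0.png',c['frame']);D[n]=c
    for t in('button_top','carriage_nose','stop','wheel','rail'):
        h=[0.04]
        z={'button_top':.068,'carriage_nose':.044,'wheel':.044}.get(t,0)
        for r in spot_point(t,n): print(n,t,np.round(r['at'],1),round(r['conf'],2),unproj(c,r['at'],z).round(4))
pickle.dump(D,open('D.pkl','wb'))
s=get_state();print(s)
E
```

```text
pics
top button_top [127.5 209.5] 0.59 [0.5117 0.4225 0.068 ]
top button_top [279.4 197.6] 0.55 [ 0.5475 -0.0842  0.068 ]
top button_top [246.2 195.8] 0.36 [0.5544 0.0264 0.068 ]
top button_top [136.1 162.4] 0.36 [0.6696 0.3952 0.068 ]
top carriage_nose [233.3 189.1] 0.74 [0.5791 0.0707 0.044 ]
top stop [204.  185.1] 0.68 [0.5975 0.1761 0.    ]
top wheel [240.5 248.2] 0.91 [0.379  0.0474 0.044 ]
top wheel [328.3 214. ] 0.87 [ 0.492  -0.2505  0.044 ]
top wheel [283.6 258.4] 0.68 [ 0.3438 -0.0975  0.044 ]
top wheel [252.1 192. ] 0.55 [0.5687 0.0068 0.044 ]
top wheel [202.7 221.2] 0.35 [0.4709 0.1749 0.044 ]
top rail [247.  194.8] 0.94 [0.5622 0.0252 0.    ]
scene button_top [228.6 180.2] 0.46 [ 0.5477 -0.0898  0.068 ]
scene carriage_nose [270.5 202.8] 0.68 [0.586  0.0831 0.044 ]
scene stop [296.5 220.9] 0.61 [0.5961 0.1818 0.    ]
scene wheel [254.4 193.9] 0.84 [0.5603 0.0137 0.044 ]
scene wheel [280.3 176.4] 0.75 [0.4319 0.0664 0.044 ]
scene wheel [196.1 177. ] 0.61 [ 0.5437 -0.2239  0.044 ]
scene wheel [250.6 160.1] 0.58 [ 0.3731 -0.0749  0.044 ]
scene wheel [192.5 207. ] 0.24 [ 0.6996 -0.1586  0.044 ]
scene rail [255.3 204.7] 0.59 [0.5661 0.0188 0.    ]
{'clock': 0.6, 'qpos': array([-1.39131958e+00,  2.90681536e-01, -1.53371592e-01,  1.12666309e+00,
        1.17209160e-05,  1.43148161e+00]), 'qvel': array([-2.60089453e-05,  2.24896445e-04,  9.38344233e-04, -2.42120102e-04,
       -1.28788576e-03,  2.03068139e-03]), 'effort': array([ 5.37258929e-04, -5.36795568e+01,  3.31541991e+01,  1.91739484e-03,
        4.45398555e-06,  2.12098490e-05]), 'tcp_pos': array([ 0.16455082, -0.49857997,  0.23132533]), 'orientation': array([ 2.54583377e+00, -1.84066272e+00,  1.03495370e-04]), 'ft_force': array([-0.05331135,  0.03376206,  0.68425384]), 'moment': array([ 0.00298158,  0.03077546, -0.00041504]), 'gripper_width': 0.08541914587658171}
```

View pics/top0.png

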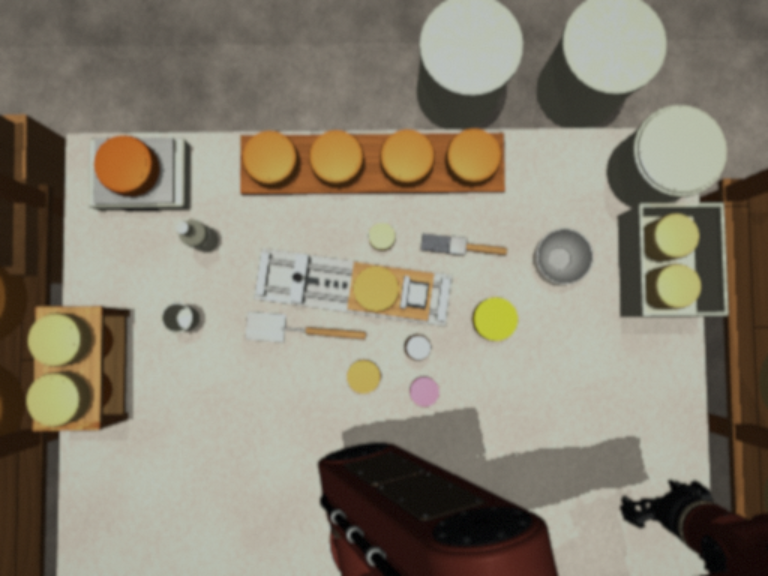

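View pics/scene0.png

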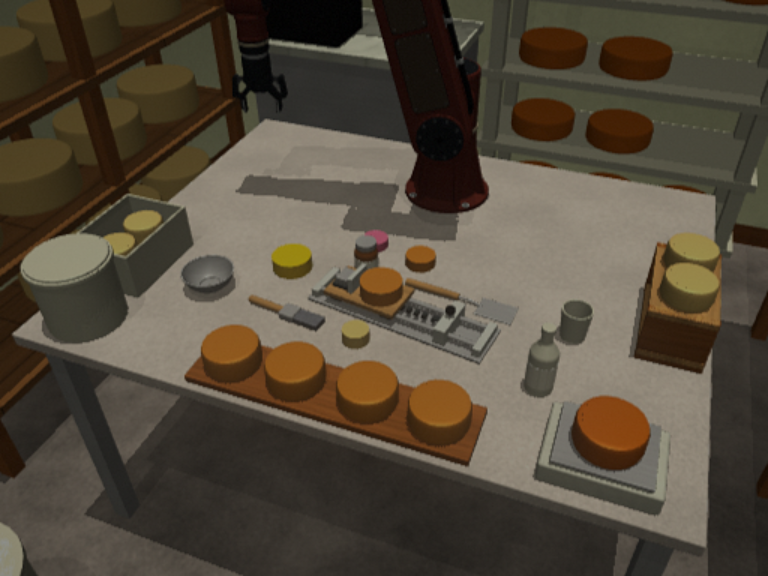

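```bash
python3 - <<'E'
from h import *
import pickle
D=pickle.load(open('D.pkl','rb'))
im=D['top']['frame'][150:240,170:310]; save('topcrop.png',im,5.5)
E
```

```text
(no output)
```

View pics/topcrop.png

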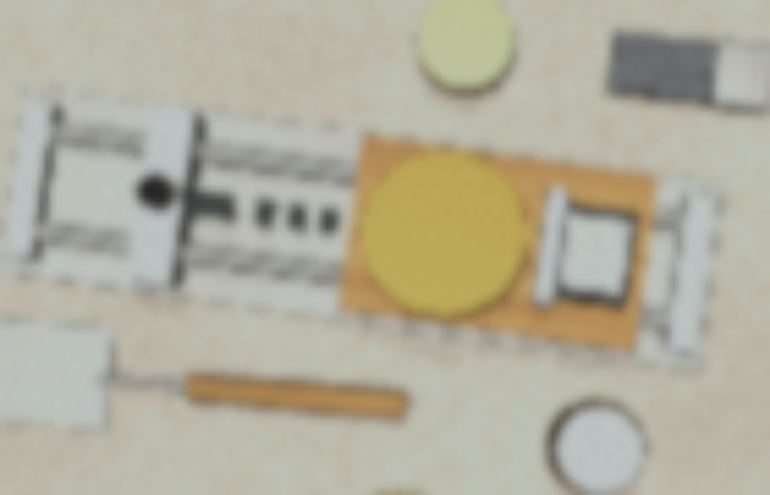

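The top picture shows the rail carriage at crop centre (247,195). The button is at about (279,197), and the stop face at about (203,186) to its left, so the push direction is image-left, close to world +y. These could be mistaken for the wheel (top pixels):
- yellow wheel (330,212)
- pink cheese (283,260)
- small orange cheese (242,251)
- four decor wheels (180–316,104)
- crate wheels

The disc on the carriage at (251,192) is the wheel. The button is the grey plate on the deck.

```bash
cat >> h.py <<'E'
from scipy.spatial.transform import Rotation as Ro
def delta(pt,yaw,s=None):
    """tool-frame shift (full-scale units) and turn to get tcp to pt, pointing down with tool x at world angle yaw"""
    s=s or get_state(); R0=Ro.from_rotvec(s['orientation']).as_matrix()
    x=np.array([np.cos(yaw),np.sin(yaw),0]);z=np.array([0,0,-1.]);R=np.c_[x,np.cross(z,x),z]
    return (R0.T@(np.asarray(pt)-s['tcp_pos'])/.2).round(4), (Ro.from_matrix(R0.T@R).as_rotvec()/(np.pi/4)).round(4)
E
python3 - <<'E'
from h import *
import pickle
D=pickle.load(open('D.pkl','rb'));c=D['top']
f=lambda x,y,z:unproj(c,((x+.5)/5.5-.5+170,(y+.5)/5.5-.5+150),z)
P={k:f(*v) for k,v in dict(button=(598,255,.068),nose=(351,221,.044),stop=(187,200,.05),wheel=(443,233,.084)
 ,jar=(598,450,.085),d1=(363,135,.044),d2=(340,308,.044),d3=(655,175,.044),d4=(635,350,.044)).items()}
for k,v in P.items(): print(k,v.round(4))
for a,b in(('button','nose'),('button','stop'),('button','wheel'),('d3','d1'),('d4','d2')):
    d=(P[b]-P[a])[:2];print(a,b,np.linalg.norm(d).round(4),'y-axis dir deg',np.degrees(np.arctan2(d[1],d[0])).round(2))
d=P['stop']-P['nose'];print('travel',np.linalg.norm(d[:2]))
yaw=np.radians(-7)
print(delta([.547,-.084,.25],yaw))
E
```

```text
button [ 0.553  -0.0807  0.068 ]
nose [0.5768 0.0703 0.044 ]
stop [0.5901 0.171  0.05  ]
wheel [0.5659 0.013  0.084 ]
jar [ 0.4356 -0.0784  0.085 ]
d1 [0.6301 0.0626 0.044 ]
d2 [0.523  0.0774 0.044 ]
d3 [ 0.6038 -0.1179  0.044 ]
d4 [ 0.4957 -0.1042  0.044 ]
button nose 0.1528 y-axis dir deg 81.06
button stop 0.2543 y-axis dir deg 81.62
button wheel 0.0945 y-axis dir deg 82.13
d3 d1 0.1824 y-axis dir deg 81.7
d4 d2 0.1836 y-axis dir deg 81.45
travel 0.10151673575472635
(array([-1.3691, -2.4656, -0.0935]), array([ 1.0000e-04, -1.0000e-04, -1.4385e+00]))
```

>>> carry_out(series=[{"claw": 0, "tx": -0.55, "ty": -0.98, "tz": -0.05, "rz": -0.8}, {"claw": 0, "tx": -0.55, "ty": -0.98, "tz": -0.05, "rz": -0.8}, {"claw": 0, "tx": -0.55, "ty": -0.98, "tz": -0.05, "rz": -0.8}, {"claw": 0, "tx": -0.55, "ty": -0.98, "tz": -0.05, "rz": -0.8}, {"claw": 0, "tx": -0.55, "ty": -0.98, "tz": -0.05, "rz": -0.8}], force=60)

```text
invalid input
```

```bash
python3 - <<'E'
from h import *
print(delta([.547,-.10,.25],np.radians(-8.4)))
E
```

```text
(array([-1.2931, -2.4405, -0.0935]), array([ 1.0000e-04, -1.0000e-04, -1.4074e+00]))
```

>>> carry_out(series=[{"claw": 0, "tx": -0.55, "ty": -0.98, "tz": -0.05, "rx": 0, "ry": 0, "rz": -0.8}, {"claw": 0, "tx": -0.55, "ty": -0.98, "tz": -0.05, "rx": 0, "ry": 0, "rz": -0.8}, {"claw": 0, "tx": -0.55, "ty": -0.98, "tz": -0.05, "rx": 0, "ry": 0, "rz": -0.8}, {"claw": 0, "tx": -0.55, "ty": -0.98, "tz": -0.05, "rx": 0, "ry": 0, "rz": -0.8}, {"claw": 0, "tx": -0.55, "ty": -0.98, "tz": -0.05, "rx": 0, "ry": 0, "rz": -0.8}])

```text
clock: 1.1
tcp_pos: [0.3179, -0.33, 0.2417]
orientation: [-2.993, 0.953, -0.001]
ft_force: [-0.3, -0.7, 0.5]
gripper_width: 0.0124
```

```bash
python3 - <<'E'
from h import *
print(delta([.547,-.10,.25],np.radians(-8.4)), get_state()['gripper_width'])
E
```

```text
(array([ 0.2703, -1.6004, -0.0405]), array([-0.0007, -0.0007, -0.5979])) 0.012394378655221281
```

>>> carry_out(series=[{"claw": 0, "tx": 0.16, "ty": -0.95, "tz": -0.02, "rx": 0, "ry": 0, "rz": -0.59}, {"claw": 0, "tx": 0.16, "ty": -0.95, "tz": -0.02, "rx": 0, "ry": 0, "rz": -0.59}, {"claw": 0, "tx": 0.16, "ty": -0.95, "tz": -0.02, "rx": 0, "ry": 0, "rz": -0.59}, {"claw": 0, "tx": 0.16, "ty": -0.95, "tz": -0.02, "rx": 0, "ry": 0, "rz": -0.59}, {"claw": 0, "tx": 0.16, "ty": -0.95, "tz": -0.02, "rx": 0, "ry": 0, "rz": -0.59}])

```text
clock: 1.6
tcp_pos: [0.456, -0.1937, 0.2454]
orientation: [-3.131, 0.242, -0.002]
ft_force: [-0.6, -1.0, -0.4]
gripper_width: -0.0001
```

```bash
python3 - <<'E'
from h import *
print(delta([.547,-.11,.24],np.radians(-8.4)), get_state()['gripper_width'])
E
```

```text
(array([ 0.3851, -0.4835,  0.0278]), array([-0.0012, -0.0016, -0.01  ])) -0.00014705322752872656
```

>>> carry_out(series=[{"claw": 0, "tx": 0.385, "ty": -0.483, "tz": 0.028, "rx": 0, "ry": 0, "rz": -0.01}, {"claw": 0, "tx": 0.385, "ty": -0.483, "tz": 0.028, "rx": 0, "ry": 0, "rz": -0.01}, {"claw": 0, "tx": 0.385, "ty": -0.483, "tz": 0.028, "rx": 0, "ry": 0, "rz": -0.01}, {"claw": 0, "tx": 0.385, "ty": -0.483, "tz": 0.028, "rx": 0, "ry": 0, "rz": -0.01}, {"claw": 0, "tx": 0.385, "ty": -0.483, "tz": 0.028, "rx": 0, "ry": 0, "rz": -0.01}])

```text
clock: 2.1
tcp_pos: [0.5442, -0.1142, 0.2394]
orientation: [3.132, -0.238, -0.001]
ft_force: [-0.7, -0.1, -0.1]
gripper_width: 0.0001
```

```bash
cat >> h.py <<'E'
def wrist():
    s=get_state();c=grab_frame('wrist');R=Ro.from_rotvec(s['orientation']).as_matrix()
    T=np.eye(4);T[:3,:3]=R;T[:3,3]=s['tcp_pos'];c['extrinsics']=np.linalg.inv(T@c['hand_eye']);return s,c
E
python3 - <<'E'
from h import *
s,c=wrist();print(s['tcp_pos'],s['orientation'],c['hand_eye'].round(3));save('w1.png',c['frame'])
import pickle;pickle.dump(c,open('w1.pkl','wb'))
for t,z in(('button_top',.068),('carriage_nose',.044),('stop',0),('wheel',.044)):
    for r in spot_point(t,'wrist'): print(t,np.round(r['at'],1),round(r['conf'],2),unproj(c,r['at'],z).round(4))
E
```

```text
[ 0.5441773  -0.11421799  0.2394059 ] [ 3.13230500e+00 -2.38336246e-01 -1.47222814e-03] [[ 1.     0.     0.     0.   ]
 [-0.     0.964  0.267 -0.068]
 [-0.    -0.267  0.964 -0.141]
 [ 0.     0.     0.     1.   ]]
button_top [261.1 135.1] 0.86 [ 0.5544 -0.0778  0.068 ]
wheel [73.  44.5] 0.94 [0.3893 0.0318 0.044 ]
wheel [ 81.1 167.9] 0.92 [ 0.3617 -0.0853  0.044 ]
wheel [258.  36.] 0.77 [0.5651 0.0124 0.044 ]
```

View pics/w1.png

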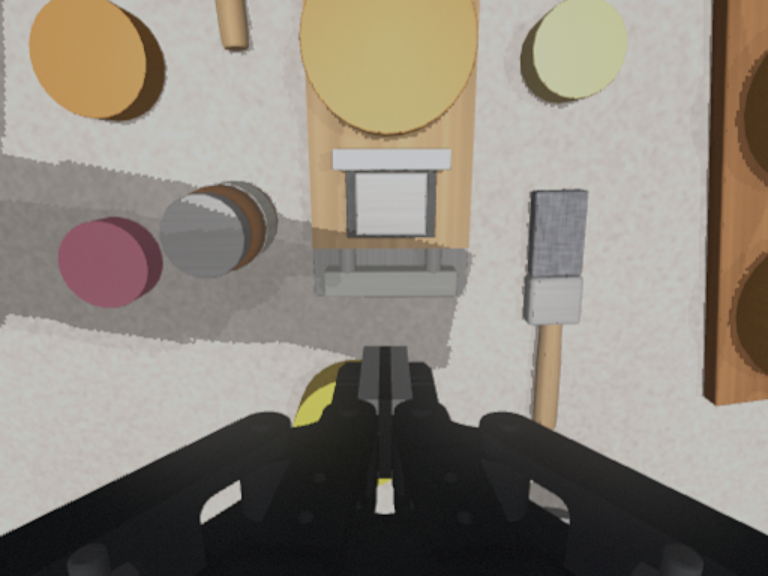

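The wrist picture shows the button plate centred at about (261,135), with the push plate above it at row 106. The cheese wheel is beyond that at (258,36). The camera is aligned with the rail, and the button is at (0.5544, -0.078).

```bash
python3 - <<'E'
from h import *
u=np.array([np.cos(np.radians(81.6)),np.sin(np.radians(81.6)),0])
for z in(.10,.07):print(delta(np.array([.5544,-.078,z])+.004*u,np.radians(-8.4)))
E
```

```text
(array([ 0.0225, -0.2106,  0.6999]), array([ 0.0002, -0.0003, -0.0094]))
(array([ 0.0225, -0.2107,  0.8499]), array([ 0.0002, -0.0003, -0.0094]))
```

>>> carry_out(series=[{"claw": 0, "tx": 0.022, "ty": -0.19, "tz": 0.2, "rx": 0, "ry": 0, "rz": -0.009}, {"claw": 0, "tx": 0.022, "ty": -0.19, "tz": 0.4, "rx": 0, "ry": 0, "rz": -0.009}, {"claw": 0, "tx": 0.022, "ty": -0.19, "tz": 0.6, "rx": 0, "ry": 0, "rz": -0.009}, {"claw": 0, "tx": 0.022, "ty": -0.19, "tz": 0.7, "rx": 0, "ry": 0, "rz": -0.009}, {"claw": 0, "tx": 0.022, "ty": -0.19, "tz": 0.7, "rx": 0, "ry": 0, "rz": -0.009}])

```text
clock: 2.85
tcp_pos: [0.5522, -0.077, 0.0971]
orientation: [-3.132, 0.229, 0.008]
ft_force: [0.2, 0.4, 0.2]
gripper_width: -0.0
```

```bash
python3 - <<'E'
from h import *
s,c=wrist();print(s['tcp_pos'],s['ft_force']);save('w2.png',c['frame'])
for r in spot_point('button_top','wrist'): print(np.round(r['at'],1),round(r['conf'],2),unproj(c,r['at'],.068).round(4))
u=np.array([np.cos(np.radians(81.6)),np.sin(np.radians(81.6)),0])
print(delta(np.array([.5544,-.078,.07])+.004*u,np.radians(-8.4)))
E
```

```text
[ 0.55221411 -0.07702038  0.09713758] [0.22007489 0.39370657 0.19450166]
[259.3 227.7] 0.92 [ 0.5539 -0.0772  0.068 ]
(array([-0.0018, -0.018 ,  0.1523]), array([ 0.0001, -0.0004,  0.0007]))
```

View pics/w2.png

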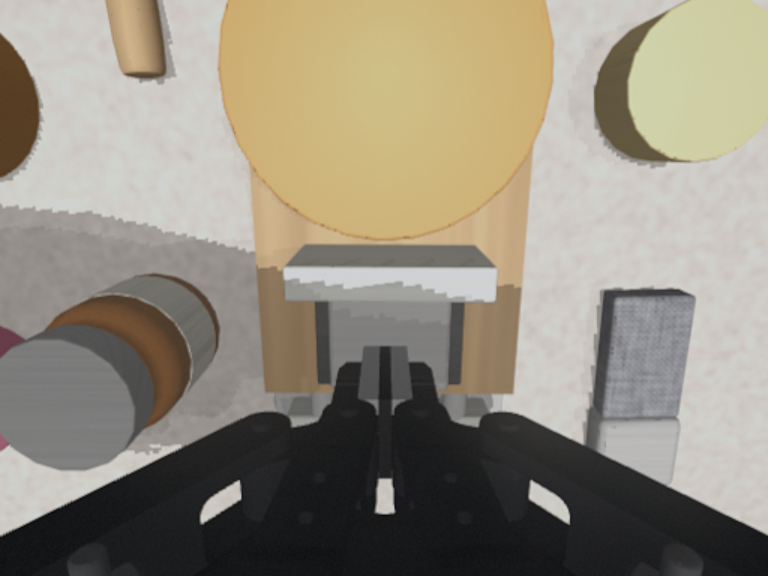

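The fingertips stand above the button, centred sideways, and the push plate is ahead at row 188. Now I'll press.

>>> carry_out(series=[{"claw": 0, "tx": -0.002, "ty": -0.015, "tz": 0.1, "rx": 0, "ry": 0, "rz": 0}, {"claw": 0, "tx": -0.002, "ty": -0.015, "tz": 0.14, "rx": 0, "ry": 0, "rz": 0}, {"claw": 0, "tx": -0.002, "ty": -0.015, "tz": 0.16, "rx": 0, "ry": 0, "rz": 0}, {"claw": 0, "tx": -0.002, "ty": -0.015, "tz": 0.175, "rx": 0, "ry": 0, "rz": 0}, {"claw": 0, "tx": -0.002, "ty": -0.015, "tz": 0.18, "rx": 0, "ry": 0, "rz": 0}])

```text
clock: 3.45
tcp_pos: [0.5552, -0.0744, 0.0645]
orientation: [3.133, -0.228, 0.002]
ft_force: [-1.8, 0.0, 5.6]
gripper_width: -0.0001
```

>>> carry_out(series=[{"claw": 0, "tx": 0, "ty": 0, "tz": 0.01, "rx": 0, "ry": 0, "rz": 0}, {"claw": 0, "tx": 0, "ty": 0, "tz": 0.02, "rx": 0, "ry": 0, "rz": 0}, {"claw": 0, "tx": 0, "ty": 0, "tz": 0.03, "rx": 0, "ry": 0, "rz": 0}, {"claw": 0, "tx": 0, "ty": 0, "tz": 0.03, "rx": 0, "ry": 0, "rz": 0}])

```text
clock: 3.85
tcp_pos: [0.5555, -0.0745, 0.0599]
orientation: [3.133, -0.228, 0.003]
ft_force: [-5.0, 0.9, 19.7]
gripper_width: 0.0001
```

>>> carry_out(series=[{"claw": 0, "tx": 0, "ty": -0.02, "tz": 0, "rx": 0, "ry": 0, "rz": 0}, {"claw": 0, "tx": 0, "ty": -0.05, "tz": 0, "rx": 0, "ry": 0, "rz": 0}, {"claw": 0, "tx": 0, "ty": -0.09, "tz": 0, "rx": 0, "ry": 0, "rz": 0}, {"claw": 0, "tx": 0, "ty": -0.13, "tz": 0, "rx": 0, "ry": 0, "rz": 0}, {"claw": 0, "tx": 0, "ty": -0.17, "tz": 0, "rx": 0, "ry": 0, "rz": 0}])

```text
clock: 4.35
tcp_pos: [0.5605, -0.041, 0.0599]
orientation: [3.132, -0.229, 0.004]
ft_force: [-4.9, -1.7, 19.1]
gripper_width: 0.0001
```

>>> carry_out(series=[{"claw": 0, "tx": 0, "ty": -0.04, "tz": 0, "rx": 0, "ry": 0, "rz": 0}, {"claw": 0, "tx": 0, "ty": -0.08, "tz": 0, "rx": 0, "ry": 0, "rz": 0}, {"claw": 0, "tx": 0, "ty": -0.12, "tz": 0, "rx": 0, "ry": 0, "rz": 0}, {"claw": 0, "tx": 0, "ty": -0.16, "tz": 0, "rx": 0, "ry": 0, "rz": 0}, {"claw": 0, "tx": 0, "ty": -0.2, "tz": 0, "rx": 0, "ry": 0, "rz": 0}])

```text
clock: 4.85
tcp_pos: [0.5665, -0.0012, 0.0599]
orientation: [3.132, -0.228, 0.004]
ft_force: [-4.8, -2.0, 17.9]
gripper_width: 0.0001
```

```bash
python3 - <<'E'
from h import *
s,c=wrist();print(s['tcp_pos'],s['ft_force']);save('w3.png',c['frame'])
E
```

```text
[ 0.56646371 -0.0011615   0.05991535] [-4.76051351 -1.96500052 17.9308639 ]
```

View pics/w3.png

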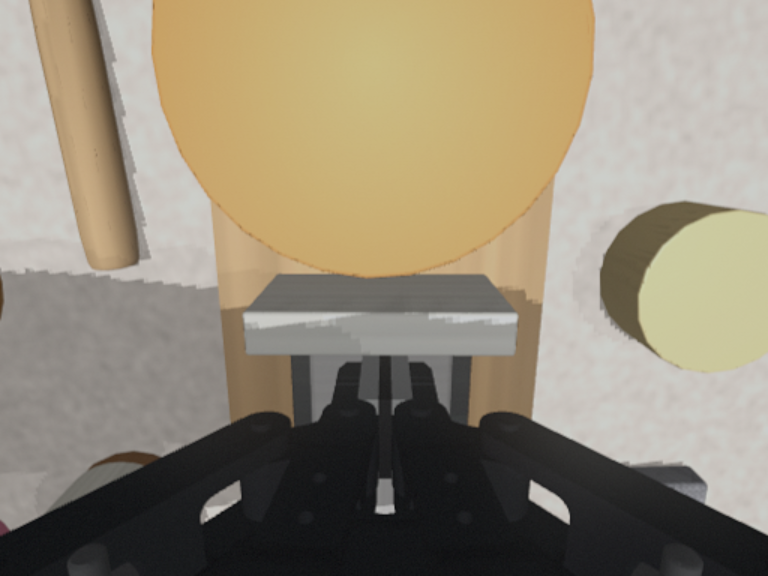

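Halfway along, the push plate (row 222) and wheel are travelling together and the button is still at full depth (z 0.0599).

>>> carry_out(series=[{"claw": 0, "tx": 0, "ty": -0.04, "tz": 0, "rx": 0, "ry": 0, "rz": 0}, {"claw": 0, "tx": 0, "ty": -0.07, "tz": 0, "rx": 0, "ry": 0, "rz": 0}, {"claw": 0, "tx": 0, "ty": -0.1, "tz": 0, "rx": 0, "ry": 0, "rz": 0}, {"claw": 0, "tx": 0, "ty": -0.13, "tz": 0, "rx": 0, "ry": 0, "rz": 0}, {"claw": 0, "tx": 0, "ty": -0.15, "tz": 0, "rx": 0, "ry": 0, "rz": 0}])

```text
clock: 5.4
tcp_pos: [0.5709, 0.0285, 0.0599]
orientation: [3.132, -0.228, 0.004]
ft_force: [-5.3, -9.1, 15.8]
gripper_width: -0.0005
```

>>> carry_out(series=[{"claw": 0, "tx": 0, "ty": -0.02, "tz": 0.005, "rx": 0, "ry": 0, "rz": 0}, {"claw": 0, "tx": 0, "ty": -0.04, "tz": 0.005, "rx": 0, "ry": 0, "rz": 0}, {"claw": 0, "tx": 0, "ty": -0.04, "tz": 0.005, "rx": 0, "ry": 0, "rz": 0}, {"claw": 0, "tx": 0, "ty": -0.04, "tz": 0.005, "rx": 0, "ry": 0, "rz": 0}])

```text
clock: 5.8
tcp_pos: [0.5727, 0.0335, 0.0597]
orientation: [3.127, -0.231, 0.007]
ft_force: [-6.4, -14.1, 24.4]
gripper_width: 0.0003
```

```bash
python3 - <<'E'
from h import *
c=grab_frame('top');save('t2.png',c['frame'][150:240,170:310],5.5)
c=grab_frame('scene');save('s2.png',c['frame'][160:250,190:350],4.8)
E
```

```text
(no output)
```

View pics/t2.png

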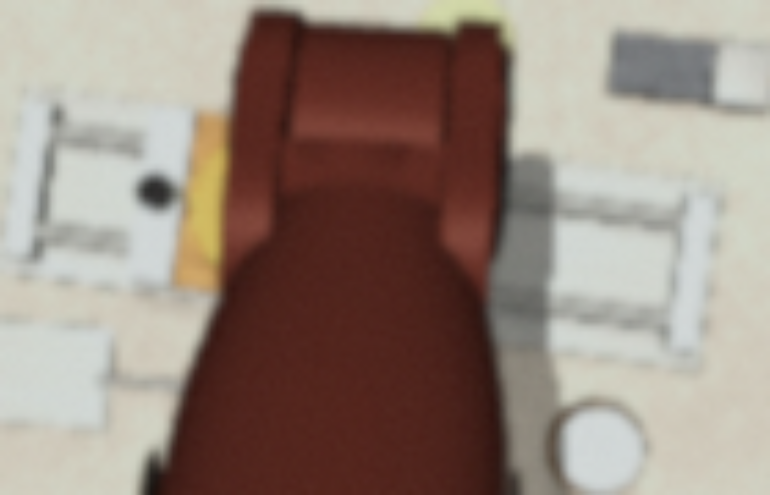

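View pics/s2.png

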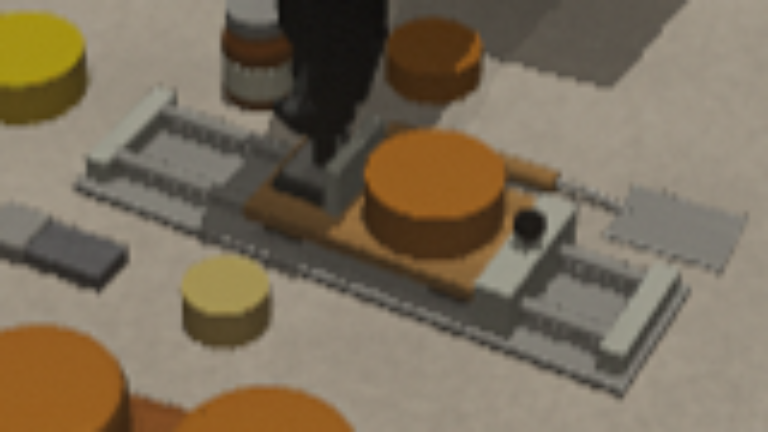

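The deck's leading edge appears to meet the stop block, with no gap in either view. I'll push a bit harder to confirm.

>>> carry_out(series=[{"claw": 0, "tx": 0, "ty": -0.015, "tz": 0, "rx": 0, "ry": 0, "rz": 0}, {"claw": 0, "tx": 0, "ty": -0.03, "tz": 0, "rx": 0, "ry": 0, "rz": 0}, {"claw": 0, "tx": 0, "ty": -0.03, "tz": 0, "rx": 0, "ry": 0, "rz": 0}, {"claw": 0, "tx": 0, "ty": -0.03, "tz": 0, "rx": 0, "ry": 0, "rz": 0}])

```text
clock: 6.3
tcp_pos: [0.5727, 0.0339, 0.0598]
orientation: [3.116, -0.236, 0.005]
ft_force: [-10.5, -40.4, 27.8]
gripper_width: -0.0001
```

Held at the stop: 40 N and no further motion. Now I'll ease the push a little, then lift straight up.

>>> carry_out(series=[{"claw": 0, "tx": 0, "ty": 0.02, "tz": 0, "rx": 0, "ry": 0, "rz": 0}, {"claw": 0, "tx": 0, "ty": 0.02, "tz": -0.03, "rx": 0, "ry": 0, "rz": 0}, {"claw": 0, "tx": 0, "ty": 0.02, "tz": -0.06, "rx": 0, "ry": 0, "rz": 0}, {"claw": 0, "tx": 0, "ty": 0.02, "tz": -0.1, "rx": 0, "ry": 0, "rz": 0}, {"claw": 0, "tx": 0, "ty": 0.04, "tz": -0.15, "rx": 0, "ry": 0, "rz": 0}])

```text
clock: 6.8
tcp_pos: [0.5699, 0.0336, 0.0865]
orientation: [3.132, -0.23, -0.003]
ft_force: [-0.7, 0.0, -0.9]
gripper_width: -0.0
```

>>> carry_out(series=[{"claw": 0, "tx": 0, "ty": 0.02, "tz": -0.2, "rx": 0, "ry": 0, "rz": 0}, {"claw": 0, "tx": 0, "ty": 0.2, "tz": -0.4, "rx": 0, "ry": 0, "rz": 0}, {"claw": 0, "tx": 0, "ty": 0.4, "tz": -0.7, "rx": 0, "ry": 0, "rz": 0}, {"claw": 0, "tx": -0.2, "ty": 0.6, "tz": -0.9, "rx": 0, "ry": 0, "rz": 0}, {"claw": 0, "tx": -0.4, "ty": 0.8, "tz": -0.9, "rx": 0, "ry": 0, "rz": 0}])

```text
clock: 7.3
tcp_pos: [0.5002, -0.0882, 0.2578]
orientation: [3.132, -0.227, 0.009]
ft_force: [0.3, -1.5, 0.6]
gripper_width: 0.0001
```

>>> carry_out(series=[{"claw": 0, "tx": -0.25, "ty": 0.3, "tz": 0, "rx": 0, "ry": 0, "rz": 0}, {"claw": 0, "tx": -0.45, "ty": 0.5, "tz": 0, "rx": 0, "ry": 0, "rz": 0}, {"claw": 0, "tx": -0.45, "ty": 0.5, "tz": 0, "rx": 0, "ry": 0, "rz": 0}, {"claw": 0, "tx": -0.45, "ty": 0.5, "tz": 0, "rx": 0, "ry": 0, "rz": 0}])

```text
clock: 7.7
tcp_pos: [0.3927, -0.1747, 0.2551]
orientation: [3.132, -0.234, 0.001]
ft_force: [0.0, 1.3, 0.5]
gripper_width: 0.0002
```

```bash
python3 - <<'E'
from h import *
c=grab_frame('top');save('t3.png',c['frame'][130:260,150:350],4)
for t,z in(('button_top',.068),('carriage_nose',.044),('stop',0),('wheel',.044)):
    for r in spot_point(t,'top')[:4]: print(t,np.round(r['at'],1),round(r['conf'],2),unproj(c,r['at'],z).round(4))
c=grab_frame('scene');save('s3.png',c['frame'][160:250,190:350],4.8)
print(get_state()['ft_force'],get_state()['tcp_pos'])
E
```

```text
button_top [248.7 190.3] 0.54 [0.5727 0.018  0.068 ]
carriage_nose [202.3 184.9] 0.84 [0.5942 0.1762 0.044 ]
stop [202.9 184.6] 0.63 [0.5993 0.18   0.    ]
wheel [241.6 249.1] 0.8 [0.3759 0.0437 0.044 ]
wheel [219. 186.] 0.78 [0.59   0.1193 0.044 ]
wheel [329.2 212.5] 0.78 [ 0.497  -0.2536  0.044 ]
wheel [285.7 260.8] 0.55 [ 0.3357 -0.1045  0.044 ]
[ 0.42317728 -0.96138205  0.41683566] [ 0.39580798 -0.17223376  0.25419273]
```

View pics/t3.png

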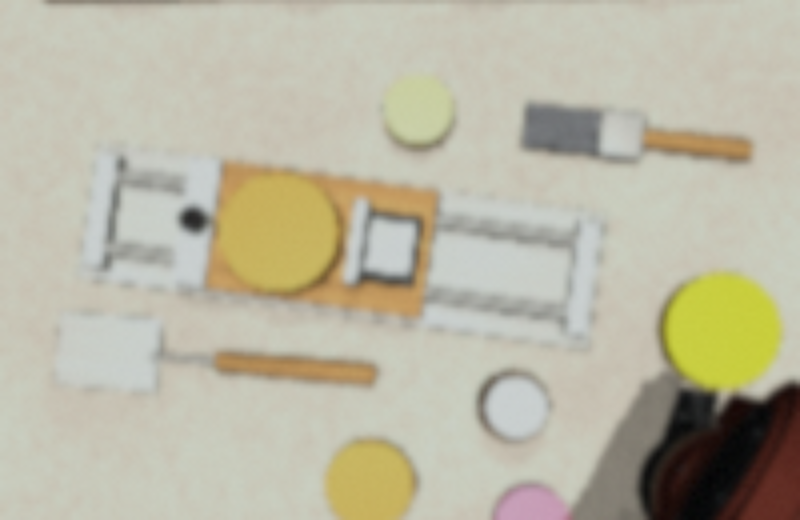

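View pics/s3.png

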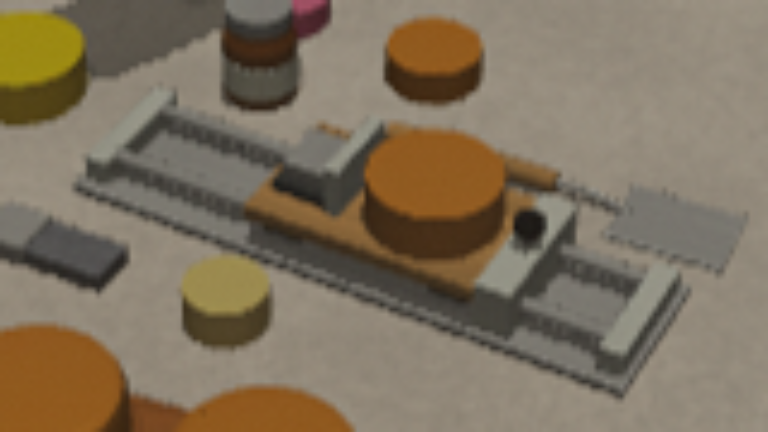

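The carriage sits against the stop, the wheel is in place and the bystanders haven't moved. I'll check the button height by projecting its up and down outlines into the scene view.

```bash
python3 - <<'E'
from h import *
import pickle
D=pickle.load(open('D.pkl','rb'))
c1=grab_frame('scene');a=np.radians(81.6);u=np.array([np.cos(a),np.sin(a),0]);v=np.array([u[1],-u[0],0])
out=[]
b0=np.array([.5542,-.0778,0])
for c,b in((D['scene'],b0),(c1,b0+.102*u)):
    p=proj(c,b+[0,0,.064]);x0,y0=(p-[22,18]).astype(int)
    for draw in(0,1):
        im=cv2.resize(c['frame'][y0:y0+36,x0:x0+44],None,fx=9,fy=9,interpolation=cv2.INTER_CUBIC)
        if draw:
          for z,col in((.068,(0,255,0)),(.060,(255,0,0))):
            q=[((proj(c,b+sx*.023*v+sy*.02*u+[0,0,z])-[x0,y0]+.5)*9).astype(int) for sx,sy in((1,1),(1,-1),(-1,-1),(-1,1))]
            cv2.polylines(im,[np.array(q)],True,col,1)
        out.append(im)
save('cmp.png',np.vstack([np.hstack(out[:2]),np.hstack(out[2:])]),0.9)
E
```

```text
(no output)
```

View pics/cmp.png

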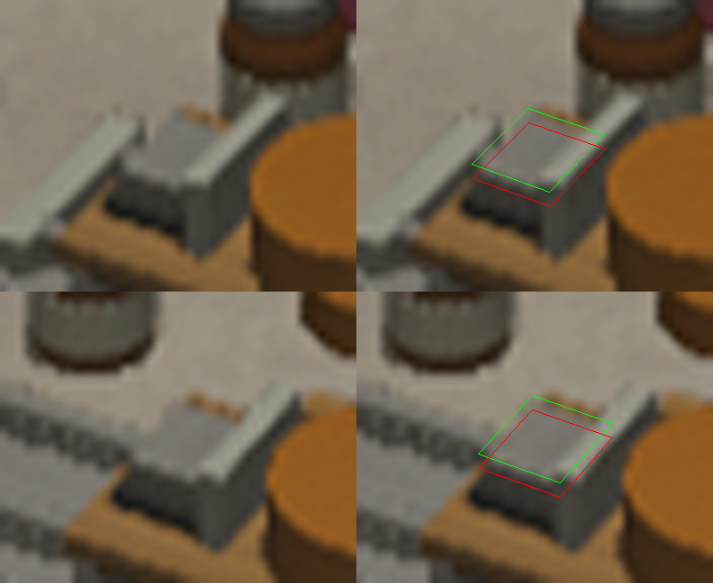

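The button looks the same height as in the starting picture (up) in both scene views, relative to the push plate and the outlines. I'll hand in.

```bash
python3 -c "
from plant import *
print(hand_in(), get_state()['clock'])"
```

```text
the job is handed in; nothing more can be done
the job is handed in; nothing more can be done
```

I handed the job in with the carriage home against the stop and the button back up. No verdict is reported.

**What I did:** With closed fingertips I pressed the button fully down, with the tip at z 0.060 m and about 20 N. I then pushed the carriage about 102 mm to the stop. At the stop it didn't move under a 40 N push, with the button still down. I then lifted straight up and moved the arm clear.

**Last checks:**
- **Carriage:** the deck touches the stop in both the top and scene views. The networks put the nose within about 4 mm of the stop, which is their normal error, so the pictures and the 40 N push are the better evidence.
- **Button:** it stands at its "up" height, matching the starting picture.
- **Wheel and bystanders:** the wheel is in its place on the deck, and the things visible near the rail have not shifted. I didn't recheck the bottle, bowl and cup in a picture, but the arm went nowhere near them.
- **Arm:** it is clear of everything, with the force reading near zero.

No check failed. My first move call was refused as invalid and moved nothing; it was accepted when I listed all the axes and left out the force setting.

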